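# Red test probe into its test point

## Robot

A 6-joint arm with a two-finger parallel gripper is mounted at the origin on a cart in front of the work surface, level with it; the furniture and walls round the work are solid. World frame = base frame: x ahead of the robot, y to its left, z up, the work surface at z = 0. Lengths are in m, angles in rad, forces in N, time in s.
With the tool pointing down it reaches from about 0.35 to 0.875 m from the base axis. Payload 4.2 kg.
Tool frame: the origin (TCP) lies at the very end of the fingers, on their centre line; the grasp point (between the pads) lies 19 mm behind it; z points along the fingers, y is the line along which they close (so a half turn about z gives the same grasp; the last joint's range is limited). The gripper opens to 87 mm and grips with 3 to 60 N. Pads are 19 mm wide; open, the fingers measure 117 mm over their backs; the gripper's body (75 mm by 190 mm) begins 51 mm behind the grasp point.
Start: joints at [1.428, 0.385, 0.008, 0, -1.194, -0.259], TCP at [0.244, 0.575, 0.223] pointing down, gripper open.
Joint ranges: [-3.14, 3.14], [-1.21, 2.06], [-1.07, 1.41], [-3.16, 2.05], [-2.99, -0.16], [-3.1, 3.1]. Speed limits (rad/s): [2.79, 2.79, 3.14, 3.14, 3.14, 3.14].

## Interface

Orientations are given as [roll, pitch, yaw] about the fixed x, y, z axes, in that order (R = Rz(yaw) Ry(pitch) Rx(roll)).
In Python, from rig import sensors, vision, workorder gives the robot as it stands.
- The arm moves only by the tool jog_arm, never from a script. Its argument "increments" is a list of rows, each a list of 3 entries, a list of its own where there are three numbers: the shift along the tool's x, y, z normalised to -1 to 1, where 1 is 100 mm, then the turn, a rotation vector about the tool's x, y, z normalised to -1 to 1, where 1 is 120 degrees, then the finger opening in mm, from 0 to 87. In form: [[[tx, ty, tz], [rx, ry, rz], hand], ...]. A call has 1 to 5 rows; each row shifts and turns the commanded pose from where the row before left it, along the tool's axes as they then stand; what a row does not reach is not made up. A row lasts 1/12 s, in which the tool goes at most 41.7 mm and 7.16 degrees, less where a joint would pass 70% of its speed; a pose out of reach is approached as far as the arm can. A call with a number of a shift or a turn outside -1 to 1 is refused whole. A call with a gripper value outside its range is refused whole. The fingers move at their own pace and stop on an object; "grip_force" is the grip in N (left out, the last holds). Time passes only in rows, so rows that do not move let the fingers close. It gives the time, the measured TCP pose, the force, the opening and the grip force at its end, in the units of the state.
- sensors.sense(): the state, without advancing time (a new reading comes with each control period).
- vision.get_image(name): name is "side" or "top"; returns a dict with "color" (480x640x3 uint8, blue, green, red), "K" (3x3 intrinsics, pixels), "R" (3x3) and "t" (3): a world point X has camera coordinates R X + t. Camera axes: x right, y down, z forward; pixel columns grow to the right and rows downward; lengths in m; the calibration is good to about 2 mm. A picture is of the moment at which its call begins. There is no depth.
- workorder.job_done(): hands the job in; it is judged then, once.
The state is a dict: "t": time; "qpos": joint angles; "joint_velocities": joint speeds; "effort": joint torques, N m; "eef_pos": TCP position; "ee_rot": TCP orientation; "force": force on the tool from outside, world axes, zero at the start; "ft_torque": the same for the moment, N m; "width": finger opening in m; "grasp_force": force on a finger pad.
Only numpy, scipy, OpenCV 4.12 (cv2) and the standard library are available. Lean on these libraries where they do the work, as an engineer would, in place of code of your own. Each camera call takes 0.05 s, during which the arm holds its last target. There are 200 camera calls.

## Task

Take the red test probe out of the wooden stand, set its tip down in the red-edged groove of the grey test block near the groove's open front end, and slide the tip along the groove until it drops into the red hole at the end. Leave the probe standing there, fully home, and leave the black probe where it is in the stand.

Things in the scene. Friction and masses are not known exactly. Their poses are not given: they have to be found in the camera images.
- probe_red: red pen-shaped test probe, 122 mm long, upright tip down in a dark wooden stand 64x160x40 mm. Origin at the point of its tip, z from tip to tail. Needle 3 mm thick to z = 17 mm, then a cone, barrel from z = 35 to 122 mm, 11 mm thick in x, 14 mm in y: grip it at z about 75 to 100 mm. In the stand it may lean 8 degrees; its tip is 35 mm below the stand's top. 20 to 35 g.
- probe_black: the same probe in black, in the stand's other well, 100 mm away along the red probe's y, on either side; to be left alone. Both probes' needles are rigid, smooth and slippery; pressed on a surface with over 5 N they sink in and may catch, so slide them lightly. Origin at the point of its tip, z from tip to tail.
- test_block: grey fixed block 120x132x48 mm; origin at the centre of its underside, z up, x from its open front (roughly facing the robot) to its back. Two grooves along x in its top, at y = +40 (red edges) and -40 mm (black edges), 22 mm wide, 8 mm deep, white floor at z = 40 mm, open at the front face x = -60 mm, each ending in a round hole of its colour at x = +22 mm.
- red_hole (a point): centre of the red hole's mouth, at the level of the groove's floor, 8 mm below the block's top; axes as the block's, so the groove runs from here 82 mm along -x to the open front. The hole is 22 mm wide to 5 mm depth, then narrows like a funnel to 13 mm at 18 mm depth and 8 mm at its floor, 35 mm down: a probe let go in it stands upright within 8 degrees, its tip on the floor.
Mind the look-alikes: they are no part of the job. Of the things that look like the probe_red, the smaller one is meant.

How it is judged:
By the outcome, as a careful person would: the job done as asked, in the order asked, and still so for the second after the job is handed in, with the robot touching nothing.
It also fails if it takes over 45 s, if anything falls off the work surface, if the arm or the gripper's body presses on something with over 40 N, if the wrist force passes 120 N, or if a joint passes its speed limit or range.

## Working session

There is one attempt and no reset: what is moved stays moved. The work goes in short steps, Python scripts to look and compute and a tool call to move; the robot and the scene stay as the last step left them, time stands still between calls to the robot, and variables do not carry over. Pictures are saved under pics/ and viewed, at most 10 in all, crops included, and the job is handed in when it is done.

Besides the shell and the picture viewer there is one more tool, called after "Call:" by a JSON object that holds its "method" and its "body". jog_arm: Moves the arm, as the interface text tells. Its arguments: {"type":"object","properties":{"increments":{"type":"array","items":{"type":"array"}},"grip_force":{"type":"number"}},"required":["increments"]}

```bash
mkdir -p pics; ls; python3 - <<'E'
from rig import sensors, vision
import cv2,numpy as np
np.set_printoptions(precision=4,suppress=True)
for n in("side","top"):
    d=vision.get_image(n);cv2.imwrite(f"pics/{n}0.png",d["color"]);print(n,d["K"],d["R"],d["t"])
print(sensors.sense())
E
```

```text
pics
side [[622.6007   0.     330.3576]
 [  0.     622.6007 237.3208]
 [  0.       0.       1.    ]] [[ 0.9192 -0.3931  0.0243]
 [-0.1236 -0.3465 -0.9299]
 [ 0.374   0.8517 -0.367 ]] [-0.4948  0.1413  0.8964]
top [[434.0647   0.     324.3407]
 [  0.     434.0647 239.2541]
 [  0.       0.       1.    ]] [[-0.027  -0.9996 -0.0046]
 [-0.9812  0.0274 -0.1912]
 [ 0.1913 -0.0007 -0.9815]] [0.0429 0.5459 0.7875]
{'t': 0.1, 'qpos': array([ 1.4276,  0.3855,  0.0068, -0.0004, -1.194 , -0.2586]), 'joint_velocities': array([ 0.0002, -0.0013,  0.0024,  0.0021,  0.0022, -0.0024]), 'effort': array([ -0.0005, -39.1689,  18.7935,   4.2319,   0.0135,  -0.0001]), 'eef_pos': array([0.2442, 0.5747, 0.2216]), 'ee_rot': array([ 3.1396, -0.0001, -0.402 ]), 'force': array([0.1304, 1.2098, 0.2646]), 'ft_torque': array([-0.0504,  0.0059,  0.0071]), 'grasp_force': 0.0, 'width': 0.08699530646107563}
```

View pics/top0.png

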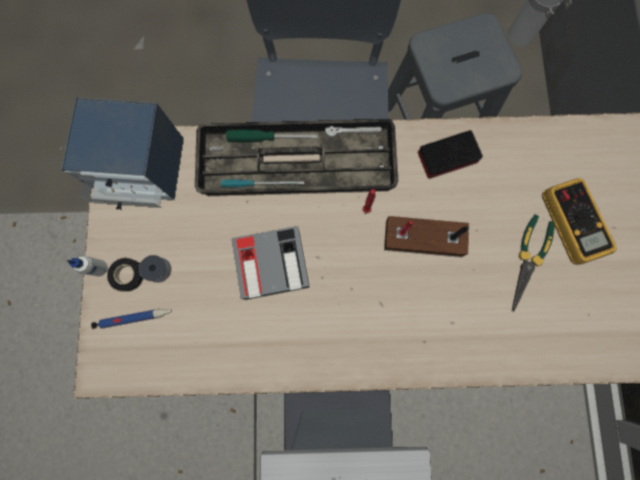

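View pics/side0.png

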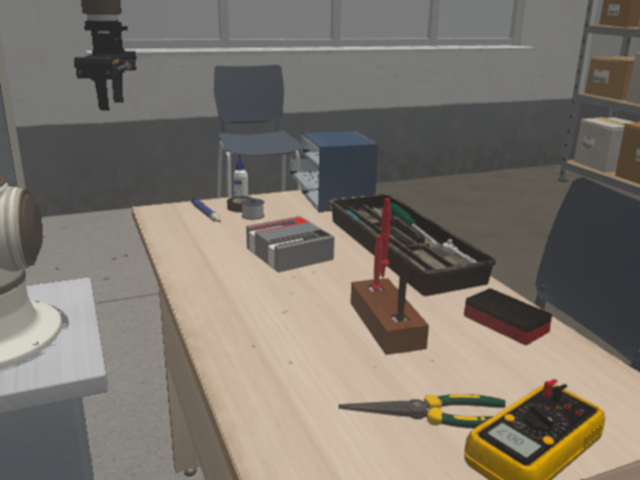

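The top view shows the block at about (270,263), with its red groove on the left. The stand is at (427,236), with the red probe at (404,230) and the black one at (457,235). A second red object is at (369,200), close to the red probe in the side view. I'll zoom in on both.

```bash
python3 - <<'E'
import cv2,numpy as np
a=cv2.imread("pics/top0.png");s=cv2.imread("pics/side0.png")
A=cv2.resize(a[180:305,225:475],None,fx=3.2,fy=3.2,interpolation=cv2.INTER_CUBIC)
cv2.imwrite("pics/c_top.png",A)
B=cv2.resize(s[190:355,235:435],None,fx=3.6,fy=3.6,interpolation=cv2.INTER_CUBIC)
cv2.imwrite("pics/c_side.png",B)
E
```

```text
(no output)
```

View pics/c_top.png

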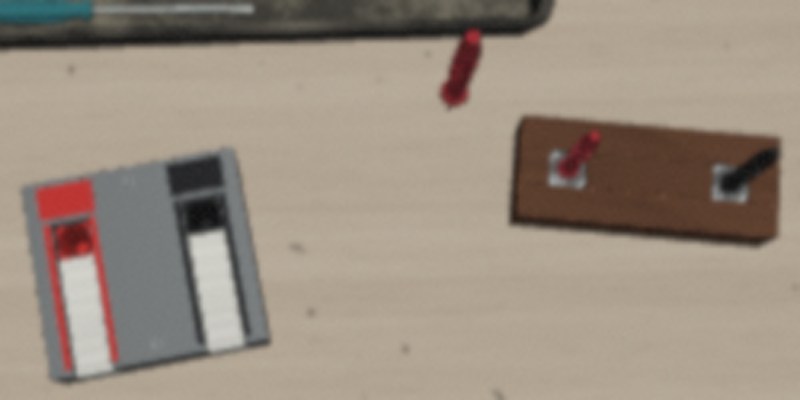

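View pics/c_side.png

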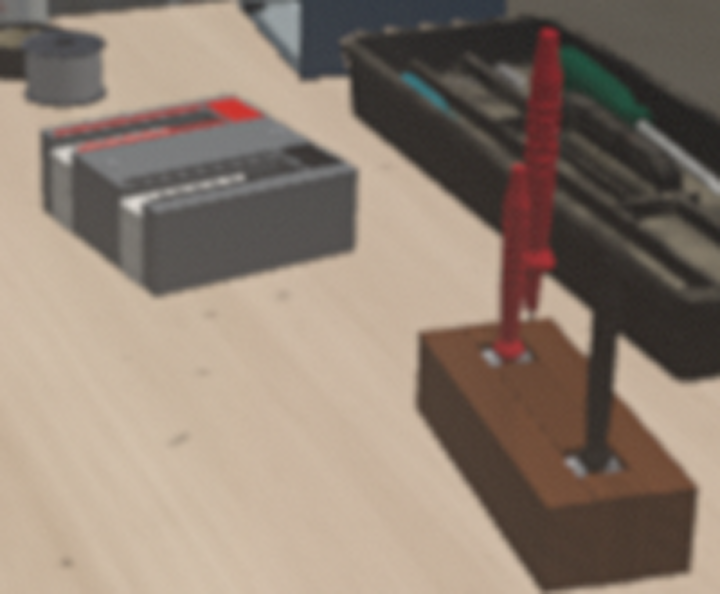

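```bash
cat > h.py <<'E'
import numpy as np
from scipy.optimize import least_squares
np.set_printoptions(precision=4,suppress=True)
C={"side":(np.array([[622.6007,0,330.3576],[0,622.6007,237.3208],[0,0,1]]),np.array([[.9192,-.3931,.0243],[-.1236,-.3465,-.9299],[.374,.8517,-.367]]),np.array([-.4948,.1413,.8964])),
"top":(np.array([[434.0647,0,324.3407],[0,434.0647,239.2541],[0,0,1]]),np.array([[-.027,-.9996,-.0046],[-.9812,.0274,-.1912],[.1913,-.0007,-.9815]]),np.array([.0429,.5459,.7875]))}
def proj(c,X):
    K,R,t=C[c];p=K@(R@np.asarray(X,float)+t);return p[:2]/p[2]
def plane(c,uv,z):
    K,R,t=C[c];d=R.T@np.linalg.solve(K,[*uv,1]);o=-R.T@t;return o+d*(z-o[2])/d[2]
def tri(**uv):
    return least_squares(lambda X:np.concatenate([proj(c,X)-uv[c] for c in uv]),[.5,0,.1]).x
def T(x,y):return np.array([225+x/3.2,180+y/3.2])
def S(x,y):return np.array([235+x/3.6,190+y/3.6])
E
python3 - <<'E'
from h import *
# block corners top z=.048 in block frame
obs=[("top",T(24,186),(60,66,48)),("top",T(234,150),(60,-66,48)),("top",T(268,340),(-60,-66,48)),("top",T(55,375),(-60,66,48)),
("side",S(42,130),(-60,66,48)),("side",S(150,212),(-60,-66,48)),("side",S(357,170),(60,-66,48)),("side",S(232,97),(60,66,48)),("side",S(155,295),(-60,-66,0)),("side",S(355,248),(60,-66,0)),("top",T(72,238),(22,40,40)),("top",T(208,215),(22,-40,40))]
def W(p,q):
    c,s=np.cos(p[2]),np.sin(p[2]);q=np.array(q)/1e3
    return np.array([p[0]+c*q[0]-s*q[1],p[1]+s*q[0]+c*q[1],q[2]])
r=least_squares(lambda p:np.concatenate([proj(c,W(p,q))-uv for c,uv,q in obs]),[.4,.15,0],loss="soft_l1")
print("block",r.x,"deg",np.degrees(r.x[2]));print(r.fun.reshape(-1,2))
print("hole",W(r.x,(22,40,40)),"front",W(r.x,(-60,40,40)))
for n,uv in(("redwell",(567,168)),("blackwell",(730,184))):print(n,plane("top",T(*uv),.04))
print("side wells",plane("side",S(508,353),.04),plane("side",S(595,463),.04))
print("stand corners",[plane("top",T(*u),.04)[:2] for u in((520,117),(778,138),(512,222),(775,242))])
print("redtail",tri(top=T(594,134),side=S(518,168)),plane("top",T(594,134),.127))
print("blacktail",plane("top",T(772,155),.127),tri(top=T(772,155),side=S(607,285)))
print("decoy tail",tri(top=T(473,35),side=S(549,33)),"decoy base",plane("top",T(450,106),0),plane("side",S(528,317),0))
E
```

```text
block [0.508  0.1328 0.1557] deg 8.922487035803634
[[-0.2343 -1.0028]
 [ 0.7943 -1.8141]
 [ 0.9025 -0.8773]
 [-0.9695  0.8715]
 [-1.5462 -0.6521]
 [ 0.1029 -0.4052]
 [-0.0721 -0.6403]
 [-0.1824 -1.3166]
 [-1.0911  1.2261]
 [-0.1889  1.2964]
 [ 1.5592 -0.0854]
 [-0.5872 -0.2578]]
hole [0.5235 0.1758 0.04  ] front [0.4425 0.1631 0.04  ]
redwell [ 0.5587 -0.1258  0.04  ]
blackwell [ 0.5458 -0.2251  0.04  ]
side wells [ 0.5601 -0.1299  0.04  ] [ 0.5475 -0.2303  0.04  ]
stand corners [array([ 0.5918, -0.0987]), array([ 0.5739, -0.2572]), array([ 0.5259, -0.0902]), array([ 0.5091, -0.2495])]
redtail [ 0.5608 -0.1266  0.1255] [ 0.5596 -0.1259  0.127 ]
blacktail [ 0.5449 -0.2233  0.127 ] [ 0.5481 -0.2274  0.1161]
decoy tail [ 0.6096 -0.0582  0.1593] decoy base [ 0.6102 -0.0596  0.    ] [ 0.627  -0.0253 -0.    ]
```

The side crop shows the decoy, a larger red probe standing on the table at about (0.610,-0.059) and 0.16 m tall. The target red probe stands upright in the stand at about (0.559,-0.127). I'll close the fingers along the probe's x (yaw about -97°), which keeps the gripper body clear of the decoy. First I turn the tool.

Call:
{"method": "jog_arm", "body": {"increments": [[[0,0,0],[0,0,0.059],87],[[0,0,0],[0,0,0.059],87],[[0,0,0],[0,0,0.059],87],[[0,0,0],[0,0,0.059],87],[[0,0,0],[0,0,0.059],87]], "grip_force": 15}}

```text
t: 0.52
eef_pos: [0.2442, 0.5749, 0.2219]
ee_rot: [3.141, -0.001, -1.026]
force: [0.8, -0.1, -0.0]
width: 0.0873
grasp_force: 0.0
```

Call:
{"method": "jog_arm", "body": {"increments": [[[0,0,0],[0,0,0.059],87],[[0,0,0],[0,0,0.059],87],[[0,0,0],[0,0,0.059],87],[[0,0,0],[0,0,0.059],87],[[0,0,0],[0,0,0.027],87]]}}

```text
t: 0.93
eef_pos: [0.2442, 0.5749, 0.2219]
ee_rot: [3.141, -0.001, -1.576]
force: [-0.7, 0.0, -0.6]
width: 0.0872
grasp_force: 0.0
```

```bash
cat >> h.py <<'E'
def to(x,y,z,yaw=None):
    from rig import sensors
    from scipy.spatial.transform import Rotation as Ro
    s=sensors.sense();R=Ro.from_euler("xyz",s["ee_rot"])
    G=Ro.from_euler("xyz",[np.pi,0,np.radians(yaw) if yaw is not None else s["ee_rot"][2]])
    print("t",s["t"],"pos",s["eef_pos"],"rot",np.degrees(s["ee_rot"]),"F",s["force"],"w",s["width"],s["grasp_force"])
    print("shift",R.inv().apply(np.array([x,y,z])-s["eef_pos"])*10,"turn",np.degrees((R.inv()*G).as_rotvec())/120)
E
python3 -c "
from h import *
to(.559,-.127,.22,-97)"
```

```text
t 0.9333 pos [0.2442 0.5749 0.2219] rot [179.9725  -0.0716 -90.2806] F [-0.7243  0.0141 -0.6236] w 0.08723147293066143 0.0
shift [ 7.0032 -3.182   0.0262] turn [ 0.0002 -0.0006  0.056 ]
```

Call:
{"method": "jog_arm", "body": {"increments": [[[0.35,-0.16,0],[0,0,0],87],[[0.35,-0.16,0],[0,0,0],87],[[0.35,-0.16,0],[0,0,0],87],[[0.35,-0.16,0],[0,0,0],87],[[0.35,-0.16,0],[0,0,0],87]]}}

```text
t: 1.35
eef_pos: [0.3246, 0.3983, 0.2221]
ee_rot: [3.141, -0.001, -1.57]
force: [0.8, 0.1, 0.1]
width: 0.0869
grasp_force: 0.0
```

Call:
{"method": "jog_arm", "body": {"increments": [[[0.35,-0.16,0],[0,0,0],87],[[0.35,-0.16,0],[0,0,0],87],[[0.35,-0.16,0],[0,0,0],87],[[0.35,-0.16,0],[0,0,0],87],[[0.35,-0.16,0],[0,0,0],87]]}}

```text
t: 1.77
eef_pos: [0.4046, 0.2233, 0.2224]
ee_rot: [3.141, -0.0, -1.57]
force: [-0.2, -0.3, -0.3]
width: 0.0872
grasp_force: 0.0
```

Call:
{"method": "jog_arm", "body": {"increments": [[[0.35,-0.16,0],[0,0,0],87],[[0.35,-0.16,0],[0,0,0],87],[[0.35,-0.16,0],[0,0,0],87],[[0.35,-0.16,0],[0,0,0],87],[[0.35,-0.16,0],[0,0,0],87]]}}

```text
t: 2.18
eef_pos: [0.4847, 0.0484, 0.2224]
ee_rot: [3.141, 0.0, -1.57]
force: [1.4, 1.4, 0.7]
width: 0.0868
grasp_force: 0.0
```

Call:
{"method": "jog_arm", "body": {"increments": [[[0.35,-0.16,0],[0,0,0],87],[[0.35,-0.16,0],[0,0,0],87],[[0.35,-0.16,0],[0,0,0],87],[[0.35,-0.16,0],[0,0,0],87],[[0,0,0],[0,0,0.056],87]]}}

```text
t: 2.6
eef_pos: [0.5503, -0.0947, 0.2215]
ee_rot: [3.141, -0.001, -1.694]
force: [0.8, 1.4, 0.5]
width: 0.087
grasp_force: 0.0
```

```bash
python3 -c "
from h import *
to(.559,-.127,.08,-97)"
```

```text
t 2.6 pos [ 0.5503 -0.0947  0.2215] rot [179.9695  -0.085  -97.0738] F [0.7682 1.3801 0.5139] w 0.08700102860816773 0.0
shift [ 0.3076 -0.1273  1.4154] turn [ 0.0003 -0.0007 -0.0006]
```

Call:
{"method": "jog_arm", "body": {"increments": [[[0.31,-0.13,0],[0,0,0],87],[[0,0,0.3],[0,0,0],87],[[0,0,0.3],[0,0,0],87],[[0,0,0],[0,0,0],87]]}}

```text
t: 2.93
eef_pos: [0.5533, -0.1222, 0.1561]
ee_rot: [3.128, 0.0, -1.691]
force: [-0.8, -0.2, -0.7]
width: 0.0867
grasp_force: 0.0
```

```bash
cat > look.py <<'E'
import sys,cv2,numpy as np
from rig import vision
n=sys.argv[1];u,v=map(int,sys.argv[2:4]);ts=[]
for c,(x,y) in(("side",(u,v)),("top",tuple(map(int,sys.argv[4:6])))):
    im=vision.get_image(c)["color"];cv2.imwrite(f"pics/{c}_{n}.png",im)
    ts.append(cv2.resize(im[y:y+150,x:x+100],None,fx=4,fy=4,interpolation=cv2.INTER_CUBIC))
cv2.imwrite(f"pics/{n}.png",np.hstack(ts))
E
python3 look.py a 335 190 350 150; python3 -c "
from h import *
to(.559,-.127,.08,-97)"
```

```text
t 3.0333 pos [ 0.5574 -0.1222  0.1619] rot [179.8403  -0.0646 -96.685 ] F [-0.2437 -0.3403  1.1975] w 0.08700077903322932 0.0
shift [ 0.0444 -0.0241  0.8194] turn [ 0.0013 -0.0005  0.0026]
```

View pics/a.png

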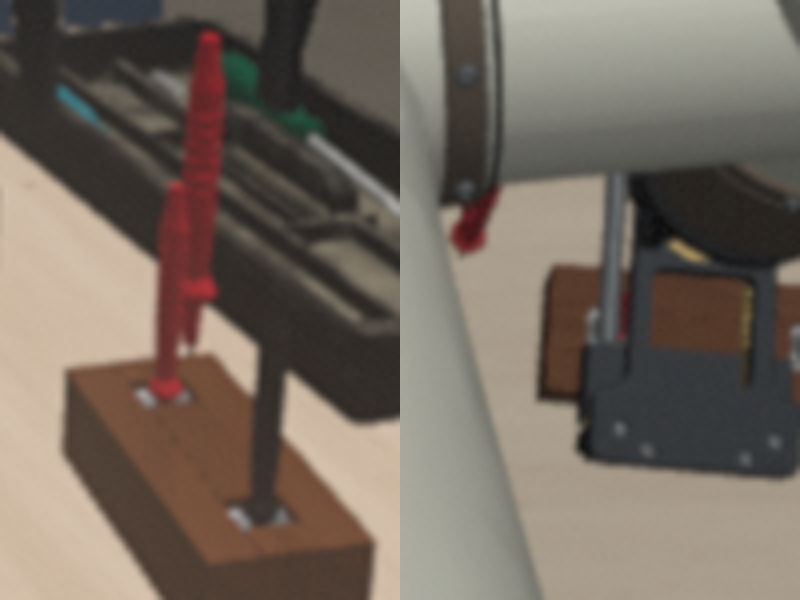

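The side view shows the fingers straddling the probe, at crop x 40 and 285 with the probe at 175. The decoy is clear, so I descend and close.

Call:
{"method": "jog_arm", "body": {"increments": [[[0.04,-0.02,0.2],[0,0,0],87],[[0,0,0.2],[0,0,0],87],[[0,0,0.2],[0,0,0],87],[[0,0,0.2],[0,0,0],87],[[0,0,0],[0,0,0],87]]}}

```text
t: 3.45
eef_pos: [0.5582, -0.1257, 0.081]
ee_rot: [3.137, -0.0, -1.687]
force: [-0.4, 0.4, -0.4]
width: 0.0869
grasp_force: 0.0
```

Call:
{"method": "jog_arm", "body": {"increments": [[[0,0,0],[0,0,0],30],[[0,0,0],[0,0,0],5],[[0,0,0],[0,0,0],5],[[0,0,0],[0,0,0],5],[[0,0,0],[0,0,0],5]]}}

```text
t: 3.87
eef_pos: [0.5601, -0.1262, 0.0838]
ee_rot: [-3.139, 0.0, -1.688]
force: [-0.9, 0.1, 0.1]
width: 0.0616
grasp_force: 0.0
```

Call:
{"method": "jog_arm", "body": {"increments": [[[0,0,0],[0,0,0],5],[[0,0,0],[0,0,0],5],[[0,0,0],[0,0,0],5]]}}

```text
t: 4.12
eef_pos: [0.5595, -0.1262, 0.0827]
ee_rot: [-3.141, 0.0, -1.688]
force: [0.2, 0.4, -0.7]
width: 0.0417
grasp_force: 0.0
```

Call:
{"method": "jog_arm", "body": {"increments": [[[0,0,0],[0,0,0],5],[[0,0,0],[0,0,0],5],[[0,0,0],[0,0,0],5],[[0,0,0],[0,0,0],5],[[0,0,0],[0,0,0],5]]}}

```text
t: 4.53
eef_pos: [0.5594, -0.1262, 0.0825]
ee_rot: [3.141, -0.0, -1.688]
force: [-0.6, -0.1, -0.8]
width: 0.0111
grasp_force: 15.0
```

Call:
{"method": "jog_arm", "body": {"increments": [[[0,0,0],[0,0,0],5],[[0,0,0],[0,0,0],5]]}}

```text
t: 4.7
eef_pos: [0.5594, -0.1262, 0.0825]
ee_rot: [3.142, -0.0, -1.688]
force: [0.8, 0.3, -0.5]
width: 0.0111
grasp_force: 15.0
```

Call:
{"method": "jog_arm", "body": {"increments": [[[0,0,-0.1],[0,0,0],5],[[0,0,-0.2],[0,0,0],5],[[0,0,-0.25],[0,0,0],5],[[0,0,-0.25],[0,0,0],5],[[0,0,-0.2],[0,0,0],5]]}}

```text
t: 5.12
eef_pos: [0.5599, -0.1263, 0.1854]
ee_rot: [-3.139, -0.0, -1.687]
force: [-0.8, -0.5, 0.2]
width: 0.0112
grasp_force: 15.0
```

Call:
{"method": "jog_arm", "body": {"increments": [[[0,0,-0.1],[0,0,0],5],[[0,0,0],[0,0,0],5]]}}

```text
t: 5.28
eef_pos: [0.5609, -0.1263, 0.1958]
ee_rot: [-3.135, 0.001, -1.687]
force: [-0.3, 0.4, -0.2]
width: 0.0114
grasp_force: 15.0
```

```bash
python3 look.py b 325 140 370 150; python3 -c "
from h import *
to(.456,.165,.19,-81)
print(proj('side',(.5594,-.1262,.115)),proj('side',(.5594,-.1262,.2)))"
```

```text
t 5.3833 pos [ 0.5588 -0.126   0.1921] rot [179.9528   0.0334 -96.7239] F [-0.4018  0.4487 -0.7914] w 0.011067958659508078 15.000038633588701
shift [-2.7697  1.3621  0.0233] turn [ 0.0004  0.0003 -0.131 ]
[377.1241 243.1487] [380.0924 190.1284]
```

View pics/b.png

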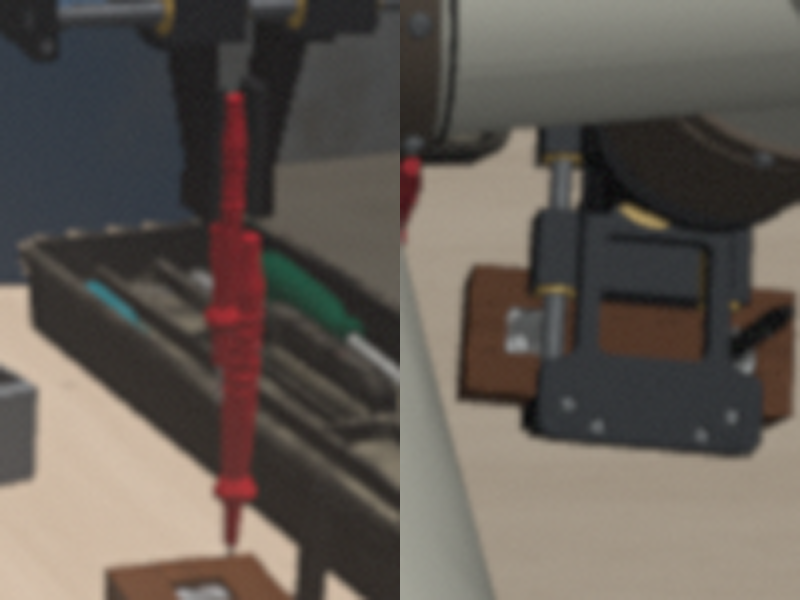

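The crop shows the probe held upright in the fingers. Its tail is at (384,164), and the decoy stands behind it unmoved. I carry it to the front of the groove.

Call:
{"method": "jog_arm", "body": {"increments": [[[-0.2,0.1,0],[0,0,0],5],[[-0.31,0.15,0],[0,0,0],5],[[-0.31,0.15,0],[0,0,0],5],[[-0.31,0.15,0],[0,0,0],5],[[-0.31,0.15,0],[0,0,0],5]]}}

```text
t: 5.8
eef_pos: [0.5048, 0.0259, 0.1905]
ee_rot: [3.138, -0.001, -1.689]
force: [0.0, -0.2, -0.4]
width: 0.0112
grasp_force: 15.0
```

Call:
{"method": "jog_arm", "body": {"increments": [[[-0.31,0.15,0],[0,0,0],5],[[-0.31,0.15,0],[0,0,0],5],[[-0.31,0.15,0],[0,0,-0.03],5],[[-0.3,0.15,0],[0,0,-0.05],5],[[-0.1,0.06,0],[0,0,-0.05],5]]}}

```text
t: 6.22
eef_pos: [0.4511, 0.1655, 0.1908]
ee_rot: [3.139, -0.001, -1.407]
force: [-0.7, -1.1, 0.4]
width: 0.011
grasp_force: 15.0
```

Call:
{"method": "jog_arm", "body": {"increments": [[[0,0,0],[0,0,0],5],[[0,0,0],[0,0,0],5]]}}

```text
t: 6.38
eef_pos: [0.452, 0.1631, 0.1911]
ee_rot: [3.139, -0.001, -1.416]
force: [0.3, -0.7, 0.0]
width: 0.0111
grasp_force: 15.0
```

```bash
python3 -c "
from h import *
to(.4543,.165,.135,-81)
for z in(.1145,.2,.237): print(proj('side',(.454,.165,z)),proj('top',(.454,.165,z)))"
```

```text
t 6.3833 pos [0.452  0.1631 0.1911] rot [179.8342  -0.0809 -81.1192] F [ 0.2748 -0.6531  0.0229] w 0.011064826244105798 14.999632893595845
shift [-0.0165 -0.027   0.5613] turn [ 0.0014 -0.0007 -0.001 ]
[255.7536 195.3793] [247.5279 286.5796]
[254.8294 150.5406] [237.7678 281.9708]
[254.4134 130.3577] [232.7527 279.6026]
```

Call:
{"method": "jog_arm", "body": {"increments": [[[-0.02,-0.03,0.2],[0,0,0],5],[[0,0,0.2],[0,0,0],5],[[0,0,0.1],[0,0,0],5],[[0,0,0],[0,0,0],5],[[0,0,0],[0,0,0],5]]}}

```text
t: 6.8
eef_pos: [0.4557, 0.1642, 0.1417]
ee_rot: [3.139, -0.002, -1.418]
force: [0.5, -0.1, 0.6]
width: 0.0107
grasp_force: 15.0
```

```bash
python3 look.py c 225 140 215 190; python3 -c "
from h import *
to(.4543,.165,.119,-81)
for z in(.063,): print(proj('side',(.454,.165,z)),proj('top',(.454,.165,z)))"
```

```text
t 6.9 pos [0.4564 0.1651 0.1431] rot [-179.9487    0.0056  -81.1892] F [ 0.0632 -0.9532 -0.8295] w 0.010988739355164392 15.000048803631216
shift [-0.0017  0.0209  0.2405] turn [-0.0004  0.     -0.0016]
[256.2867 221.24  ] [252.4338 288.8962]
```

View pics/c.png

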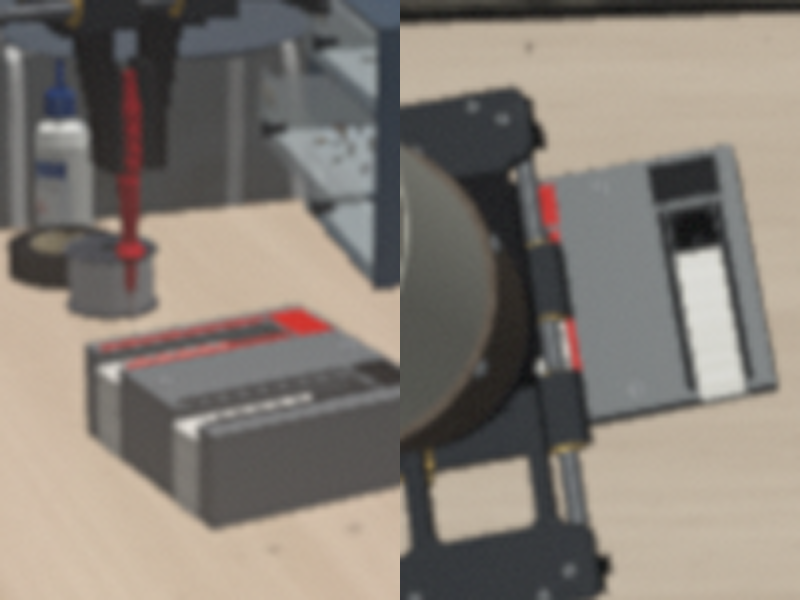

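The side view shows the probe upright over the front of the red groove, collar at (257,202), which matches the predicted tip height of about 65 mm. I lower it with a light grip so that the contact force stays small.

Call:
{"method": "jog_arm", "body": {"increments": [[[0,0,0.1],[0,0,0],5],[[0,0,0.08],[0,0,0],5],[[0,0,0],[0,0,0],5],[[0,0,0],[0,0,0],5]], "grip_force": 6}}

```text
t: 7.23
eef_pos: [0.4557, 0.1653, 0.1246]
ee_rot: [3.141, -0.0, -1.416]
force: [0.2, -0.3, 0.2]
width: 0.0112
grasp_force: 6.0
```

Call:
{"method": "jog_arm", "body": {"increments": [[[0,0,0.02],[0,0,0],5],[[0,0,0],[0,0,0],5]]}}

```text
t: 7.4
eef_pos: [0.4558, 0.1656, 0.1227]
ee_rot: [-3.141, 0.0, -1.416]
force: [-0.2, -0.0, -0.7]
width: 0.0109
grasp_force: 6.0
```

Call:
{"method": "jog_arm", "body": {"increments": [[[0,0,0.02],[0,0,0],5],[[0,0,0],[0,0,0],5]]}}

```text
t: 7.57
eef_pos: [0.4556, 0.1655, 0.1205]
ee_rot: [3.142, 0.0, -1.415]
force: [0.0, 0.4, 0.1]
width: 0.0103
grasp_force: 6.0
```

Expected contact is at about TCP z = 0.1175, so I go on in 1 mm steps.

Call:
{"method": "jog_arm", "body": {"increments": [[[0,0,0.01],[0,0,0],5],[[0,0,0],[0,0,0],5]]}}

```text
t: 7.73
eef_pos: [0.4556, 0.1655, 0.1195]
ee_rot: [3.141, -0.0, -1.415]
force: [0.3, 0.4, -0.5]
width: 0.011
grasp_force: 6.0
```

Call:
{"method": "jog_arm", "body": {"increments": [[[0,0,0.01],[0,0,0],5],[[0,0,0],[0,0,0],5]]}}

```text
t: 7.9
eef_pos: [0.4556, 0.1655, 0.1184]
ee_rot: [3.141, -0.0, -1.416]
force: [0.2, -0.2, 0.5]
width: 0.0109
grasp_force: 6.0
```

Call:
{"method": "jog_arm", "body": {"increments": [[[0,0,0.01],[0,0,0],5],[[0,0,0],[0,0,0],5]]}}

```text
t: 8.07
eef_pos: [0.4557, 0.1655, 0.1175]
ee_rot: [3.142, -0.0, -1.415]
force: [0.2, -0.4, 0.1]
width: 0.0117
grasp_force: 6.0
```

Call:
{"method": "jog_arm", "body": {"increments": [[[0,0,0.01],[0,0,0],5],[[0,0,0],[0,0,0],5]]}}

```text
t: 8.23
eef_pos: [0.4558, 0.1655, 0.1169]
ee_rot: [-3.141, -0.0, -1.415]
force: [-0.3, -0.2, 2.2]
width: 0.011
grasp_force: 6.0
```

Call:
{"method": "jog_arm", "body": {"increments": [[[0,0,0.008],[0,0,0],5],[[0,0,0],[0,0,0],5],[[0,0,0],[0,0,0],5]]}}

```text
t: 8.48
eef_pos: [0.456, 0.1656, 0.1166]
ee_rot: [-3.141, -0.0, -1.415]
force: [-1.3, -0.3, 6.0]
width: 0.0111
grasp_force: 6.0
```

Contact is at TCP z of about 0.117, but the force reached 6 N, so I ease off about 1 mm.

Call:
{"method": "jog_arm", "body": {"increments": [[[0,0,-0.011],[0,0,0],5],[[0,0,0],[0,0,0],5],[[0,0,0],[0,0,0],5]]}}

```text
t: 8.73
eef_pos: [0.4558, 0.1656, 0.117]
ee_rot: [-3.141, 0.0, -1.415]
force: [0.1, -0.3, 2.5]
width: 0.011
grasp_force: 6.0
```

```bash
python3 -c "
from h import *
to(.5235,.1758,.117,-81)"; python3 look.py d 225 140 215 190
```

```text
t 8.7333 pos [0.4558 0.1656 0.117 ] rot [-179.9708    0.0127  -81.0977] F [ 0.0823 -0.3337  2.467 ] w 0.010994484948137628 5.999980670239893
shift [ 0.0041 -0.6842 -0.    ] turn [-0.0002  0.0001 -0.0008]
```

View pics/d.png

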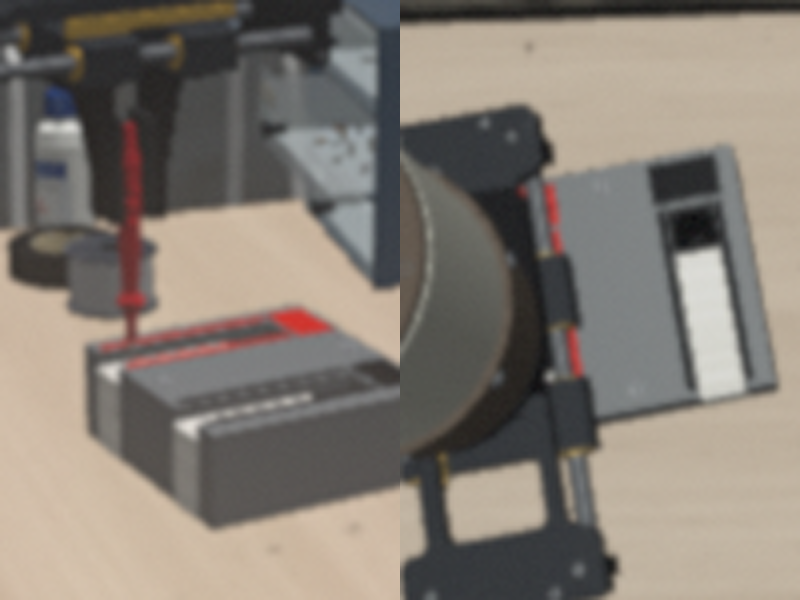

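The side view shows the needle inside the red groove near the front, with its end hidden behind the near rim. The contact height gives a tip z of about 0.0395, which is the groove floor. I slide lightly.

Call:
{"method": "jog_arm", "body": {"increments": [[[0,-0.05,-0.003],[0,0,0],5],[[0,-0.06,0],[0,0,0],5],[[0,-0.06,0],[0,0,0],5],[[0,0,0],[0,0,0],5]]}}

```text
t: 9.17
eef_pos: [0.4732, 0.1681, 0.1168]
ee_rot: [3.141, -0.001, -1.416]
force: [-1.3, -0.7, 2.8]
width: 0.0122
grasp_force: 6.0
```

```bash
python3 -c "
from h import *
to(.5235,.1758,.117,-81)"
```

```text
t 9.1667 pos [0.4732 0.1681 0.1168] rot [179.9493  -0.042  -81.1196] F [-1.3148 -0.729   2.7973] w 0.012238178572460418 5.9834180027246475
shift [ 0.0014 -0.5086 -0.0029] turn [ 0.0004 -0.0003 -0.001 ]
```

Call:
{"method": "jog_arm", "body": {"increments": [[[0,-0.06,-0.002],[0,0,0],5],[[0,-0.06,0],[0,0,0],5],[[0,-0.06,0],[0,0,0],5],[[0,0,0],[0,0,0],5]]}}

```text
t: 9.5
eef_pos: [0.4924, 0.1717, 0.1174]
ee_rot: [-3.139, 0.001, -1.416]
force: [0.1, 0.1, 0.2]
width: 0.0111
grasp_force: 6.0
```

Call:
{"method": "jog_arm", "body": {"increments": [[[0,-0.06,0],[0,0,0],5],[[0,-0.06,0],[0,0,0],5],[[0,-0.06,0],[0,0,0],5],[[0,0,0],[0,0,0],5]]}}

```text
t: 9.83
eef_pos: [0.5095, 0.1741, 0.1174]
ee_rot: [-3.14, 0.0, -1.416]
force: [0.7, 0.6, -0.1]
width: 0.0111
grasp_force: 6.0
```

```bash
python3 -c "
from h import *
to(.5235,.1758,.117,-81)"
```

```text
t 9.8333 pos [0.5095 0.1741 0.1174] rot [-179.9258    0.0117  -81.1047] F [ 0.6798  0.5614 -0.0833] w 0.011118738935350281 5.999954499275191
shift [ 0.0053 -0.1406  0.0039] turn [-0.0006  0.0001 -0.0009]
```

Call:
{"method": "jog_arm", "body": {"increments": [[[0,0,0.005],[0,0,0],5],[[0,0,0],[0,0,0],5]]}}

```text
t: 10.0
eef_pos: [0.5083, 0.1738, 0.1169]
ee_rot: [-3.141, 0.0, -1.415]
force: [0.4, -0.6, 0.5]
width: 0.011
grasp_force: 6.0
```

Call:
{"method": "jog_arm", "body": {"increments": [[[0,-0.05,0],[0,0,0],5],[[0,-0.05,0],[0,0,0],5],[[0,-0.04,0],[0,0,0],5],[[0,0,0],[0,0,0],5],[[0,0,0],[0,0,0],5]]}}

```text
t: 10.42
eef_pos: [0.522, 0.1759, 0.1166]
ee_rot: [3.141, -0.0, -1.416]
force: [0.2, 0.7, -0.8]
width: 0.0111
grasp_force: 6.0
```

```bash
python3 look.py e 240 120 215 190;python3 -c "
from h import *
to(.5235,.1758,.085,-81)"
```

```text
t 10.5167 pos [0.5217 0.1757 0.1167] rot [179.9749  -0.0071 -81.109 ] F [-0.4338 -0.4057 -0.3634] w 0.011073045343905016 6.000043671374442
shift [ 0.0021 -0.018   0.3168] turn [ 0.0002 -0.0001 -0.0009]
```

View pics/e.png

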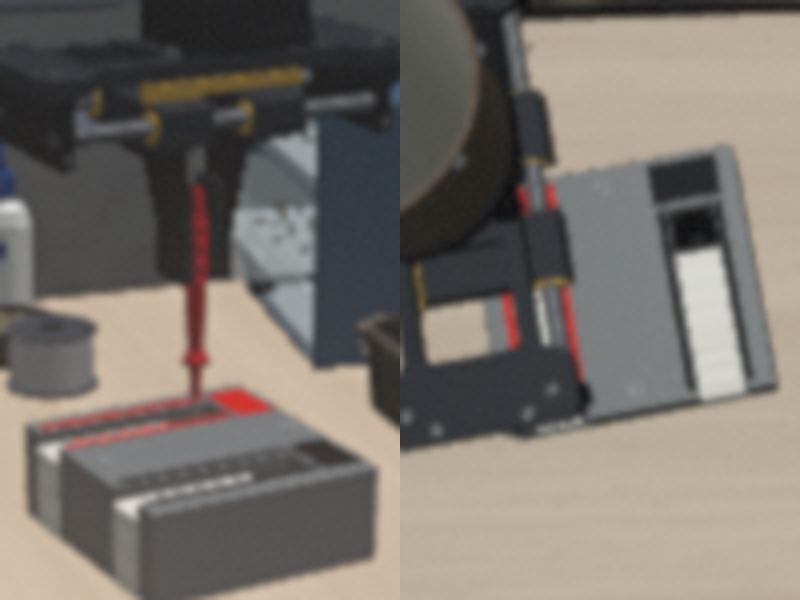

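The needle is now at the hole's end of the groove (crop 197,400), with no contact force. I probe downward.

Call:
{"method": "jog_arm", "body": {"increments": [[[0,-0.015,0.01],[0,0,0],5],[[0,0,0.01],[0,0,0],5],[[0,0,0],[0,0,0],5]]}}

```text
t: 10.77
eef_pos: [0.5232, 0.176, 0.1146]
ee_rot: [3.141, -0.0, -1.416]
force: [-0.6, 0.0, -0.8]
width: 0.0112
grasp_force: 6.0
```

Call:
{"method": "jog_arm", "body": {"increments": [[[0,0,0.02],[0,0,0],5],[[0,0,0.02],[0,0,0],5],[[0,0,0],[0,0,0],5]]}}

```text
t: 11.02
eef_pos: [0.523, 0.1759, 0.1103]
ee_rot: [3.141, -0.0, -1.416]
force: [0.0, -0.3, -0.8]
width: 0.0114
grasp_force: 6.0
```

Call:
{"method": "jog_arm", "body": {"increments": [[[0,0,0.03],[0,0,0],5],[[0,0,0.03],[0,0,0],5],[[0,0,0.03],[0,0,0],5],[[0,0,0],[0,0,0],5]]}}

```text
t: 11.35
eef_pos: [0.5228, 0.1758, 0.101]
ee_rot: [3.14, -0.0, -1.416]
force: [-0.0, 0.5, -0.5]
width: 0.0108
grasp_force: 6.0
```

Call:
{"method": "jog_arm", "body": {"increments": [[[0,0,0.03],[0,0,0],5],[[0,0,0.03],[0,0,0],5],[[0,0,0.03],[0,0,0],5],[[0,0,0],[0,0,0],5]]}}

```text
t: 11.68
eef_pos: [0.5229, 0.1758, 0.092]
ee_rot: [3.14, -0.0, -1.416]
force: [0.0, 0.4, 0.2]
width: 0.0112
grasp_force: 6.0
```

Call:
{"method": "jog_arm", "body": {"increments": [[[0,0,0.02],[0,0,0],5],[[0,0,0.02],[0,0,0],5],[[0,0,0.015],[0,0,0],5],[[0,0,0],[0,0,0],5]]}}

```text
t: 12.02
eef_pos: [0.5231, 0.176, 0.087]
ee_rot: [3.141, -0.0, -1.416]
force: [-0.3, 0.3, -0.3]
width: 0.0112
grasp_force: 6.0
```

Call:
{"method": "jog_arm", "body": {"increments": [[[0,0,0.01],[0,0,0],5],[[0,0,0],[0,0,0],5],[[0,0,0],[0,0,0],5]]}}

```text
t: 12.27
eef_pos: [0.5234, 0.1761, 0.0864]
ee_rot: [-3.142, 0.0, -1.415]
force: [-1.0, 0.2, 0.2]
width: 0.0113
grasp_force: 6.0
```

Call:
{"method": "jog_arm", "body": {"increments": [[[0,0,0.01],[0,0,0],5],[[0,0,0.01],[0,0,0],5],[[0,0,0],[0,0,0],5]]}}

```text
t: 12.52
eef_pos: [0.5232, 0.176, 0.0841]
ee_rot: [3.141, -0.0, -1.416]
force: [-0.0, 0.3, -0.2]
width: 0.0111
grasp_force: 6.0
```

Call:
{"method": "jog_arm", "body": {"increments": [[[0,0,0.01],[0,0,0],5],[[0,0,0],[0,0,0],5],[[0,0,0],[0,0,0],5]]}}

```text
t: 12.77
eef_pos: [0.5233, 0.1761, 0.0833]
ee_rot: [3.141, -0.0, -1.415]
force: [-0.5, 0.1, -0.4]
width: 0.011
grasp_force: 6.0
```

It is about 1 mm above the hole's floor, so I release and let the fingers open.

Call:
{"method": "jog_arm", "body": {"increments": [[[0,0,0],[0,0,0],20],[[0,0,0],[0,0,0],30],[[0,0,0],[0,0,0],50],[[0,0,0],[0,0,0],70],[[0,0,0],[0,0,0],70]]}}

```text
t: 13.18
eef_pos: [0.5234, 0.1761, 0.0834]
ee_rot: [-3.141, 0.0, -1.415]
force: [-1.0, 0.4, -0.7]
width: 0.0364
grasp_force: 0.0
```

Call:
{"method": "jog_arm", "body": {"increments": [[[0,0,0],[0,0,0],70],[[0,0,0],[0,0,0],70],[[0,0,0],[0,0,0],70],[[0,0,0],[0,0,0],70],[[0,0,0],[0,0,0],70]]}}

```text
t: 13.6
eef_pos: [0.5233, 0.1761, 0.0834]
ee_rot: [-3.142, -0.0, -1.415]
force: [-0.7, -0.3, 0.0]
width: 0.0671
grasp_force: 0.0
```

Call:
{"method": "jog_arm", "body": {"increments": [[[0,0,-0.1],[0,0,0],70],[[0,0,-0.2],[0,0,0],70],[[0,0,-0.3],[0,0,0],70],[[0,0,-0.3],[0,0,0],70],[[0,0,-0.3],[0,0,0],70]]}}

```text
t: 14.02
eef_pos: [0.5232, 0.1759, 0.2055]
ee_rot: [-3.141, -0.0, -1.415]
force: [0.8, 0.3, 0.1]
width: 0.07
grasp_force: 0.0
```

Call:
{"method": "jog_arm", "body": {"increments": [[[0.3,0,-0.1],[0,0,0],70],[[-0.3,0,0],[0,0,0],70],[[-0.3,0,0],[0,0,0],70],[[0,0,0],[0,0,0],70],[[0,0,0],[0,0,0],70]]}}

```text
t: 14.43
eef_pos: [0.5186, 0.2065, 0.214]
ee_rot: [-3.141, 0.0, -1.414]
force: [-0.2, -0.5, -0.2]
width: 0.0696
grasp_force: 0.0
```

```bash
python3 look.py f 240 150 215 190
```

```text
(no output)
```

View pics/f.png

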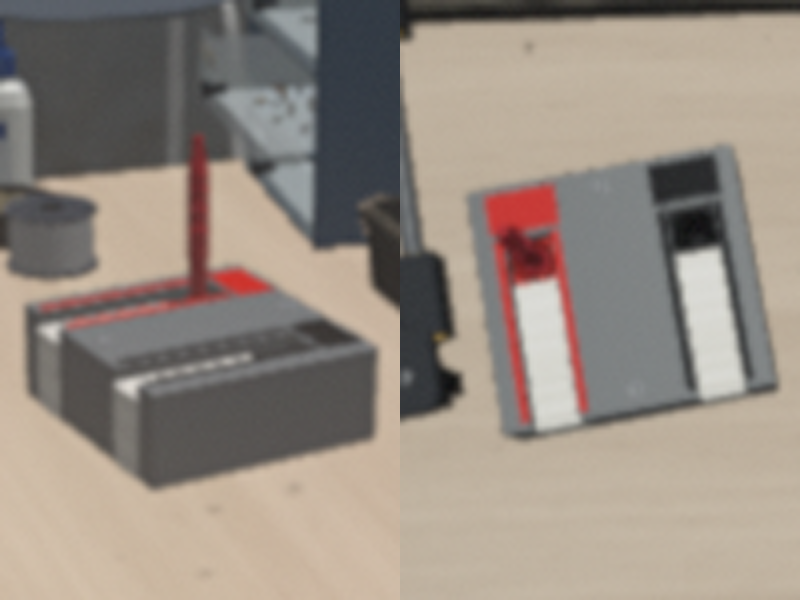

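The probe stands upright in the red hole (side crop base 197,295, tail 199,133), with its collar sunk in the hole. I'll check the tail height and hand in.

```bash
python3 -c "
from h import *
print(proj('side',(.5235,.1758,.127)),tri(side=(289.7,183.3),top=(215+(510-400)/4,190+237/4)))
from rig import workorder; print(workorder.job_done())"
```

```text
[288.8861 183.9751] [0.5204 0.1709 0.1297]
the job is handed in; nothing more can be done
None
```

The red probe stands upright in the red hole, released and with its tail within about 3 mm of the fully-home height; the black probe was not touched, and the job is handed in at about 14.5 s. On first touchdown in the groove the tip briefly read 6 N, over the 5 N guide, so I eased off before sliding, and it did not catch.

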